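# Stack rinsed cups on the drying station and latch them

### The arm

A 7-joint arm with a two-finger parallel gripper is mounted at the origin on a cart in front of the work surface, level with it; the furniture and walls round the work are solid. World frame = base frame: x ahead of the robot, y to its left, z up, the work surface at z = 0. Lengths are in m, angles in rad, forces in N, time in s.
With the tool pointing down it reaches from about 0.425 to 0.825 m from the base axis. Payload 3.6 kg.
Tool frame: the origin (TCP) lies where the fingers leave the gripper's body, on its centre line; the fingertips stand 73 mm ahead of it and the grasp point (between the pads) lies 54 mm ahead of it; x points along the fingers, y is the direction in which the jaws open and shut, and the axes are right-handed (so a half turn about x gives the same grasp; the last joint's range is limited). The gripper opens to 85 mm and grips with 20 to 120 N. Pads are 22 mm wide; open, the fingers measure 114 mm over their backs; the gripper's body (76 mm by 85 mm) begins 54 mm behind the grasp point. The pads swing forward as they close: fully open they stand 13 mm farther back than shut.
Start: joints at [1.169, 0.615, -0.013, 1.423, 0.008, 1.103, -0.04], TCP at [0.239, -0.605, 0.304] pointing down, gripper open.
Joint ranges: [-3.12, 3.12], [-0.3, 2.06], [-1.34, 1.32], [0.26, 2.42], [-1.36, 4.5], [0.01, 1.98], [-2.84, 2.84]. Speed limits (rad/s): [2.79, 2.79, 3.14, 3.14, 3.14, 3.14, 3.14].

### API

Orientations are given as a unit quaternion [x, y, z, w].
In Python, from station import arm, snapshot, camera_info, ticket gives the robot as it stands. Calls block until the motion is done:
- arm.movep(position, orientation): joint-space move of the TCP to a pose.
- arm.line_to(position, velocity=0.15, ori=None): straight line of the TCP; ori=None keeps the orientation; velocity is the mean speed in m/s.
- arm.move_j(angles): joint-space move.
- arm.move_gripper(opening, effort=None): opening from 0.0 (shut) to 1.0 (fully open); effort is the grip in N (None keeps the last); returns when the fingers have stopped.
- arm.pause(seconds).
- arm.ik(position, orientation): joint angles nearest the present ones, or None.
- snapshot(name): name is "side" or "top"; returns the picture (400x640x3 uint8, blue, green, red); there is no depth.
- camera_info(name): a dict with "fx", "fy", "cx", "cy" (pixels), "R" (3x3) and "t" (3): a world point X has camera coordinates R X + t. Camera axes: x right, y down, z forward; pixel columns grow to the right and rows downward; lengths in m; the calibration is good to about 2 mm. A picture is of the moment at which its call begins. camera_info takes no time and is no camera call.
A pose or a line that the arm cannot do raises arm.MotionError and nothing moves.
- ticket.finish_job(): hands the job in, once; it reports no verdict.
Readings, each from a call of its own:
- arm.read_time(): time.
- arm.read_joint_positions(): joint angles.
- arm.read_dq(): joint speeds.
- arm.read_effort(): joint torques, N m.
- arm.read_tool_pos(): TCP position.
- arm.read_eef_rot(): TCP orientation.
- arm.read_ft_force(): force on the tool from outside, world axes, zero at the start.
- arm.read_wrist_torque(): the same for the moment, N m.
- arm.read_opening(): opening from 0.0 (shut) to 1.0 (fully open).
Only numpy, scipy, OpenCV 4.12 (cv2) and the standard library are available. Lean on these libraries where they do the work, as an engineer would, in place of code of your own. Each camera call takes 0.05 s, during which the arm holds its last target.

### The job

Pull the red knob of the drying station's latch all the way out. Then take the rinsed steel cups from the sloping drain rack and stack them mouth-down on the station: the tall blue-banded cup centred on the ringed seat, and the short yellow-banded cup centred on top of it, rim on rim, set down rather than dropped. Finally push the latch knob fully home so that its jaw holds the tall cup, and leave the other things on the bench where they are.

Things in the scene. Friction and masses are not known exactly. Their poses are not given: they have to be found in the camera images.
- tall_cup_mid (a point): Centre of the tall steel cup with a blue band, 80 mm high, 0.24 kg, half-way up on its axis. Round, z axis from the open mouth to the closed end (up when mouth-down). Grip its 60 mm wall (4 mm thick). Mouth flange 66 mm across, 4 mm high; foot ring on the closed end 60 mm across, 4 mm high.
- short_cup_mid (a point): Centre of the short steel cup with a yellow band, 62 mm high, 0.19 kg, half-way up on its axis. Round, z axis from the open mouth to the closed end (up when mouth-down). Grip its 60 mm wall (4 mm thick). Mouth flange 66 mm across, 4 mm high; foot ring on the closed end 60 mm across, 4 mm high.
- tall_cup: The tall cup itself; origin at the centre of its mouth, axes as for its centre. Starts in either place of the rack, mouth-down on the sloping deck, its axis leaning 30 degrees from vertical towards the rack's front (-x), flange against the lip.
- short_cup: The short cup itself; origin at the centre of its mouth, axes as for its centre. Starts in either place of the rack, mouth-down on the sloping deck, its axis leaning 30 degrees from vertical towards the rack's front (-x), flange against the lip. Stacked on the tall cup its centre is 71 mm above the tall cup's.
- rack: White sloping drain rack, 200 mm wide, fixed; origin on the bench under its middle, x level to its rear (high side), y to its left along the deck, z up. The deck slopes 30 degrees, low in front (-x), where a lip 25 mm high runs along it; its rear edge is about 65 mm above the bench. The two cup places lie about 57 mm to either side of the middle, along y.
- seat (a point): Centre of the drying station's seat, on top of its fixed aluminium plate (90 x 100 mm, 12 mm thick, black ring 74 mm across round the seat). z up; the latch lies on the -x side and its knob is pulled towards -x. A grey guide block 54 mm wide spans x -97 to -123 mm and rises 38 mm over the plate.
- latch_knob (a point): Middle of the latch's red round knob, 28 mm in diameter, 22 mm long along the slide, axis level, 36 mm above the bench, nothing under it. It can be gripped across its sides from above. 149 mm from the seat centre with the latch home, 189 mm when out. Moves with the latch; axes as for the seat.
- latch (a joint): Latch travel in m: 0 home (at the start), 0.040 fully out. A friction detent holds it wherever it is left; about 4 N move it. Its black V jaw, 29 to 43 mm above the bench, stands at home over the tall cup's mouth flange, 1.5 mm clear of its wall, and is in the way of a cup coming from above; going home it nudges a cup to the middle. Out, the jaw is 60 mm from the seat centre.
- petri_dish: Bystander: round clear dish 62 mm across, 14 mm high, loose.
- note_pad: Bystander: note pad 60 x 105 x 12 mm, loose.
- magazine_c: Bystander: slotted aluminium magazine 201 x 58 x 62 mm, loose, to the right of the rack, long side pointing away from the robot.
- loupe: Bystander: small folding loupe 52 x 30 x 16 mm, loose, behind the work.
There are look-alikes about, which are no part of the job. Leave any green or purple look-alike of the short_cup alone.

How it is judged:
On the way, in this order (a step that is already met when the one before it is completed fails the run):
1. the latch is pulled fully out (value of joint latch above 0.036 m), for 0.2 s.
2. the tall cup stands released, mouth-down on the seat, the latch still out (horizontal distance between tall_cup_mid and seat below 0.012 m and angle between tall_cup_mid's own z axis and vertical below 0.06 rad and z of tall_cup_mid in the frame of seat between 0.036 and 0.044 m and contact force between the fingers and tall_cup below 0.1 N and linear speed of tall_cup below 0.02 m/s and value of joint latch above 0.03 m), for 0.2 s.
3. the short cup stands released, mouth-down on the tall cup, the latch still out (horizontal distance between tall_cup_mid and seat below 0.012 m and angle between each of tall_cup_mid, short_cup_mid's own z axis and vertical below 0.06 rad and z of tall_cup_mid in the frame of seat between 0.036 and 0.044 m and horizontal distance between short_cup_mid and tall_cup_mid below 0.009 m and z of short_cup_mid in the frame of tall_cup_mid between 0.067 and 0.075 m and contact force between the fingers and short_cup below 0.1 N and linear speed of short_cup below 0.02 m/s and value of joint latch above 0.03 m), for 0.2 s.
4. the latch is pushed home (value of joint latch below 0.004 m), for 0.2 s.
At the end, for the whole second after the job is handed in: The tall cup stands upright, mouth-down on the seat, within 12 mm of its centre; the short cup stands upright, mouth-down on the tall cup, its axis within 9 mm of the tall cup's; both at rest and released; the latch is home to within 4 mm (horizontal distance between tall_cup_mid and seat below 0.012 m and angle between each of tall_cup_mid, short_cup_mid's own z axis and vertical below 0.06 rad and z of tall_cup_mid in the frame of seat between 0.036 and 0.044 m and horizontal distance between short_cup_mid and tall_cup_mid below 0.009 m and z of short_cup_mid in the frame of tall_cup_mid between 0.067 and 0.075 m and value of joint latch below 0.004 m and contact force between the fingers and tall_cup below 0.1 N and linear speed of each of tall_cup, short_cup below 0.02 m/s and contact force between the fingers and short_cup below 0.1 N); the robot touches nothing.
It fails at once if the petri dish, note pad, magazine or loupe is displaced by more than 30 mm (distance of any of petri_dish, note_pad, magazine_c, loupe from where it was at the start of the episode above 0.03 m).
It fails at once if the tall cup is dropped (falls freely by more than about 1 cm) (linear speed of tall_cup above 0.5 m/s and contact force between anything else and tall_cup below 0.01 N).
It fails at once if the short cup is dropped (falls freely by more than about 1 cm) (linear speed of short_cup above 0.5 m/s and contact force between anything else and short_cup below 0.01 N).
It also fails if it takes over 64 s, if anything falls off the work surface, if the arm or the gripper's body presses on something with over 40 N, if the wrist force passes 120 N, or if a joint passes its speed limit or range.

## Working session

There is one attempt and no reset: what is moved stays moved. The work goes in short steps, each a Python script; the robot and the scene stay as the last script left them, time stands still between calls to the robot, and variables do not carry over. Pictures are saved under pics/ and viewed, and the job is handed in when it is done.

```bash
ls; mkdir -p pics
python3 - <<'E'
from station import arm, snapshot, camera_info, ticket
import cv2,numpy as np
for n in ("side","top"):
    im=snapshot(n); cv2.imwrite(f"pics/{n}0.png",im)
    c=camera_info(n); print(n,c["fx"],c["cx"],c["cy"],np.round(-np.array(c["R"]).T@np.array(c["t"]),3),np.round(c["R"],3).tolist())
print(arm.read_time(),arm.read_tool_pos(),arm.read_eef_rot(),arm.read_opening())
E
```

```text
pics
side 404.0618660927279 320.610490393517 203.00859485605048 [0.052 0.927 0.743] [[-0.898, -0.441, -0.005], [-0.224, 0.466, -0.856], [0.379, -0.767, -0.517]]
top 460.3345606359713 318.41510536388887 199.45564745092457 [-0.166 -0.249  1.437] [[0.24, -0.971, 0.005], [-0.852, -0.213, -0.478], [0.465, 0.111, -0.879]]
0.1 [ 0.23839836 -0.60412344  0.30283753] [-0.69447904 -0.1329589   0.69482387 -0.13130338] 1.0003323894047236
```

View pics/side0.png

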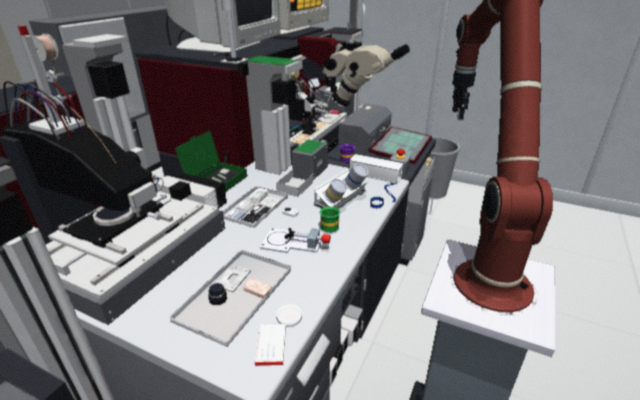

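View pics/top0.png

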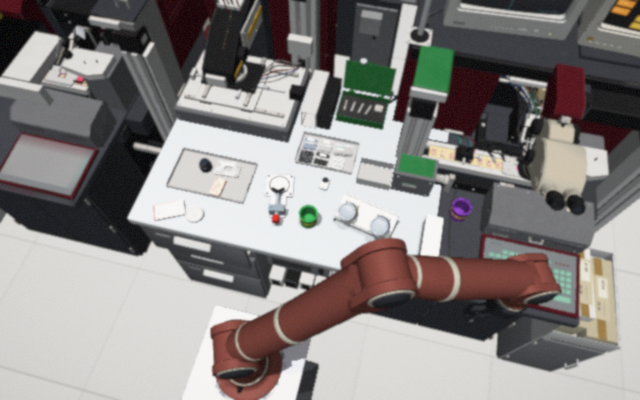

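Run:
```python
import cv2
a=cv2.imread("pics/side0.png")[150:265,250:410]; b=cv2.imread("pics/top0.png")[160:260,250:410]
cv2.imwrite("pics/sc.png",cv2.resize(a,None,fx=5,fy=5,interpolation=cv2.INTER_CUBIC))
cv2.imwrite("pics/tc.png",cv2.resize(b,None,fx=5,fy=5,interpolation=cv2.INTER_CUBIC))
```

```text
(no output)
```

View pics/sc.png

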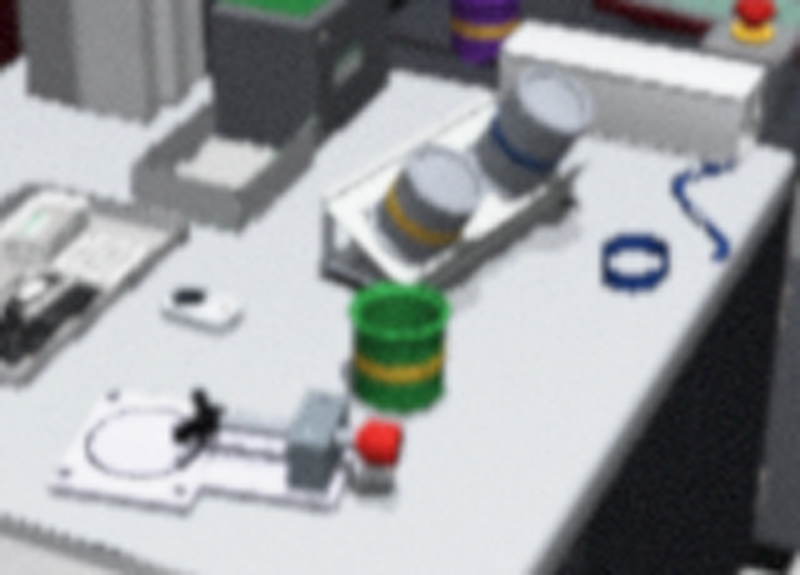

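View pics/tc.png

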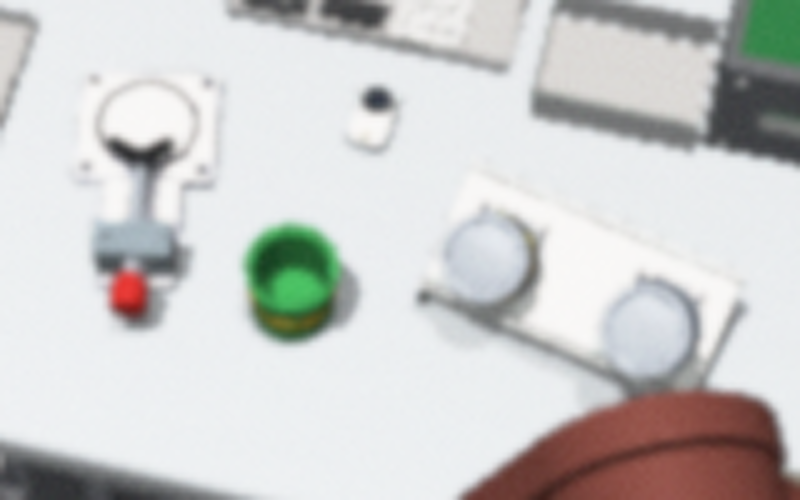

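```bash
cat > h.py <<'E'
import numpy as np,cv2
from station import arm, snapshot, camera_info, ticket
C={n:camera_info(n) for n in("side","top")}
def ray(n,p):
    c=C[n];R=np.array(c["R"]);t=np.array(c["t"])
    d=R.T@np.array([(p[0]-c["cx"])/c["fx"],(p[1]-c["cy"])/c["fy"],1]);return -R.T@t,d/np.linalg.norm(d)
def plane(n,p,z):
    o,d=ray(n,p);return o+d*(z-o[2])/d[2]
def tri(ps,pt):
    o1,d1=ray("side",ps);o2,d2=ray("top",pt)
    A=np.c_[d1,-d2];s=np.linalg.lstsq(A,o2-o1,rcond=None)[0]
    a=o1+s[0]*d1;b=o2+s[1]*d2;return (a+b)/2,np.linalg.norm(a-b)
def proj(n,X):
    c=C[n];q=np.array(c["R"])@X+np.array(c["t"]);return np.array([c["fx"]*q[0]/q[2]+c["cx"],c["fy"]*q[1]/q[2]+c["cy"]])
E
python3 - <<'E'
from h import *
np.set_printoptions(precision=4,suppress=True)
S=cv2.imread("pics/side0.png");T=cv2.imread("pics/top0.png")
def cen(im,box,f):
    x0,y0,x1,y1=box;h=cv2.cvtColor(im[y0:y1,x0:x1],cv2.COLOR_BGR2HSV).astype(int)
    m=f(h).astype(np.uint8)
    n,l,st,ce=cv2.connectedComponentsWithStats(m);k=1+np.argmax(st[1:,4]);return ce[k]+[x0,y0],st[k]+[x0,y0,0,0,0]
red=lambda h:((h[...,0]<8)|(h[...,0]>172))&(h[...,1]>150)
a,s=cen(S,(310,225,345,250),red);b,t=cen(T,(260,205,290,230),red);print("knob",a,s,b,t,tri(a,b),plane("side",a,.036),plane("top",b,.036))
# ring: dark vs white
for n,im,box in(("side",S,(262,226,294,248)),("top",T,(266,173,292,196))):
    x0,y0,x1,y1=box;g=cv2.cvtColor(im[y0:y1,x0:x1],cv2.COLOR_BGR2GRAY)
    print(n);print(g)
grn=lambda h:(abs(h[...,0]-62)<18)&(h[...,1]>120)
print("green",cen(S,(310,200,350,235),grn),cen(T,(290,195,325,232),grn))
for n,p in(("side",(330,230)),("top",(308.5,217))):print(plane(n,p,0.0))
for nm,ps,pt in(("short top",(339.4,185.6),(347.4,212.4)),("tall top",(361,170),(380,226))):print(nm,tri(ps,pt))
for nm,ps,pt in(("rack rearL",(315.5,192),(345,194.5)),):print(nm,tri(ps,pt))
for n,p in(("top",(345,194.3)),("top",(398.7,217.3))):print("rear edge",plane(n,p,.065))
E
```

```text
knob [325.3962 238.1698] [322 235   8   8  53] [275.4054 218.2432] [273 215   6   8  37] (array([0.4702, 0.0519, 0.035 ]), np.float64(0.0002996454601179638)) [0.4694 0.0532 0.036 ] [0.4699 0.0517 0.036 ]
side
[[225 226 225 226 224 225 227 226 226 224 226 224 225 225 225 227 226 227
  227 227 226 227 226 227 226 226 222 217 219 225 224 226]
 [226 226 227 225 225 224 225 226 224 223 215 215 223 228 229 228 228 226
  225 224 225 226 224 227 226 221 196 176 180 210 226 226]
 [225 226 225 225 225 226 226 227 226 207 188 191 225 235 235 235 232 229
  226 226 229 229 229 227 227 213 156  98 111 176 216 225]
 [225 224 227 225 226 226 225 227 230 196 165 189 232 241 242 242 239 237
  234 234 238 236 234 232 228 208 135  61  64 138 200 216]
 [225 227 226 226 226 226 228 235 237 225 210 223 236 240 240 241 240 240
  240 239 238 238 236 236 236 223 158  70  45  98 159 182]
 [226 226 226 226 226 226 231 240 242 240 236 234 227 227 226 224 230 230
  227 225 222 220 223 229 238 233 185  93  36  51  83 112]
 [227 226 226 226 225 229 237 242 242 238 230 222 205 214 222 222 225 225
  224 219 217 213 2
[... 4352 characters left out ...]
45 245 242 235 212 185 179 164 121 111 138 180 223
  239 245 245 245 237 213 193 208]
 [222 221 230 234 238 241 243 242 237 226 208 194 172 134 132 164 206 230
  239 242 239 236 232 223 219 218]]
green (array([329.4073, 214.2379]), array([321, 207,  18,  16, 248])) (array([307.9752, 214.281 ]), array([300, 206,  17,  18, 242]))
[ 0.4964 -0.0375  0.    ]
[ 0.5187 -0.051   0.    ]
short top (array([ 0.5284, -0.1825,  0.082 ]), np.float64(0.0021489019416352302))
tall top (array([ 0.496 , -0.2955,  0.0981]), np.float64(0.0008086091144405909))
rack rearL (array([ 0.6089, -0.1585,  0.0503]), np.float64(0.00040806490898497017))
rear edge [ 0.6017 -0.1592  0.065 ]
rear edge [ 0.5594 -0.3513  0.065 ]
```

```bash
cat >> h.py <<'E'
from scipy.spatial.transform import Rotation as Ro
def quat(d,j):
    d=np.array(d,float);d/=np.linalg.norm(d);j=np.array(j,float);j-=d*(j@d);j/=np.linalg.norm(j)
    return Ro.from_matrix(np.c_[d,j,np.cross(d,j)]).as_quat()
E
python3 - <<'E'
from h import *
from scipy.optimize import least_squares
np.set_printoptions(precision=4,suppress=True)
tp=[(3.3,11),(3.1,12.5),(22.9,11),(23,12),(4.2,8.5),(22.2,8.3),(5,7),(12,3.1),(14,3.1),(9,4),(18,4),(21,6.3),(6,5.7)]
sp=[(5,12),(5,13),(6,15.3),(7.5,17),(10,18.2),(14,19.2),(17,18.8),(20.5,18),(8,8),(6,10),(12,6),(11,6.7)]
P={"top":[plane("top",(a+266,b+173),.012)[:2] for a,b in tp],"side":[plane("side",(a+262,b+226),.012)[:2] for a,b in sp]}
for n in P:
    q=np.array(P[n]);r=least_squares(lambda v:np.hypot(*(q-v[:2]).T)-.0365,[.6,.07]);print(n,r.x,np.abs(r.fun).max())
q=np.array(P["top"]+P["side"]);r=least_squares(lambda v:np.hypot(*(q-v[:2]).T)-.0365,[.6,.07]);s=r.x
k=np.array([.4701,.0519]);print("seat",s,"d knob",np.linalg.norm(s-k),"yaw",np.degrees(np.arctan2(*(s-k)[::-1])))
print("mag base side",[plane("side",p,0.)[:2] for p in((370,174),(397,179.5))],[plane("top",p,.062)[:2] for p in((428,215),(423,252),(441,217))])
E
python3 - <<'E'
import cv2
a=cv2.imread("pics/top0.png")[185:265,330:460]
cv2.imwrite("pics/tc2.png",cv2.resize(a,None,fx=6,fy=6,interpolation=cv2.INTER_CUBIC))
a=cv2.imread("pics/side0.png")[145:215,305:425]
cv2.imwrite("pics/sc2.png",cv2.resize(a,None,fx=6,fy=6,interpolation=cv2.INTER_CUBIC))
E
```

```text
top [0.6119 0.0819] 0.0011962394048868341
side [0.6122 0.0838] 0.0025798593992674354
seat [0.612  0.0827] d knob 0.14522657162688654 yaw 12.22974696549644
mag base side [array([ 0.5172, -0.4632]), array([ 0.4054, -0.4642])] [array([ 0.5933, -0.4453]), array([ 0.457 , -0.4469]), array([ 0.5963, -0.4884])]
```

View pics/tc2.png

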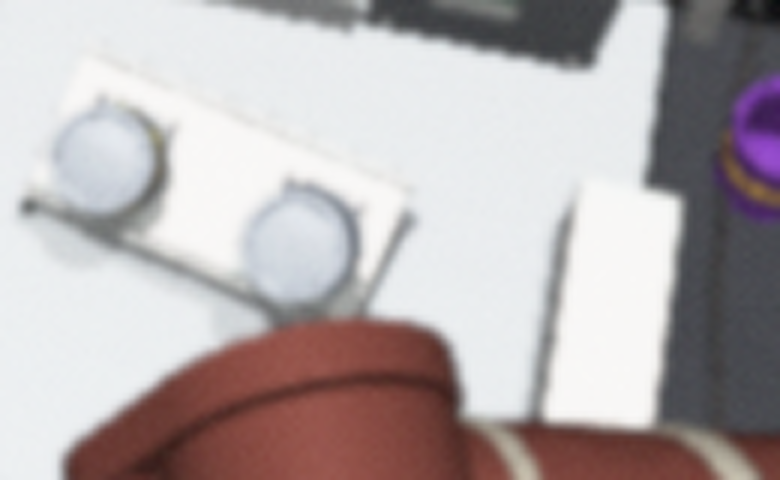

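View pics/sc2.png

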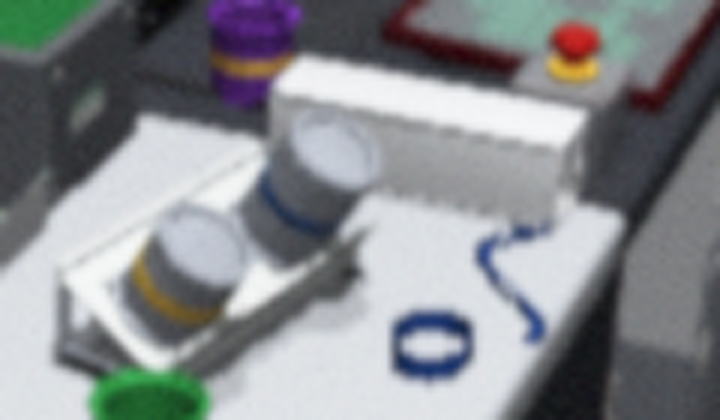

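```bash
cat >> h.py <<'E'
yaw=np.radians(12.2);ux=np.array([np.cos(yaw),np.sin(yaw),0]);uy=np.array([-np.sin(yaw),np.cos(yaw),0])
ry=np.radians(-12.0);rx=np.array([np.cos(ry),np.sin(ry),0]);rj=np.array([-np.sin(ry),np.cos(ry),0])
seat=np.array([.612,.0827,.012]);knob=np.array([.4695,.0519,.036])
ax=np.cos(np.pi/6)*np.array([0,0,1])-.5*rx
down=np.array([0,0,-1.])
tall=np.array([.496,-.2955,.0985]);short=np.array([.5284,-.1825,.082])
E
python3 - <<'E'
from h import *
np.set_printoptions(precision=3,suppress=True)
for nm,p,d,j in(("knob",knob+[0,0,.058],down,uy),("knobout",knob-ux*.042+[0,0,.058],down,uy),("knobhi",knob+[0,0,.15],down,uy),
  ("tall",tall+ax*.014,-ax,rj),("tallhi",tall+ax*.114,-ax,rj),("short",short+ax*.021,-ax,rj),("shorthi",short+ax*.12,-ax,rj),
  ("seat",seat+[0,0,.094],down,uy),("stack",seat+[0,0,.167],down,uy),("stackhi",seat+[0,0,.28],down,uy)):
    for s in(1,-1): print(nm,s,arm.ik(p,quat(d,s*j)))
E
```

```text
knob 1 [ 0.187  0.748 -0.52   2.109  0.802  0.49   0.835]
knob -1 [-0.178  0.692  0.032  2.12  -0.062  0.331 -1.452]
knobout 1 [ 0.062  0.683 -0.312  2.225  0.66   0.322  0.966]
knobout -1 [-0.171  0.666  0.03   2.232 -0.076  0.245 -1.432]
knobhi 1 [ 0.324  0.614 -0.717  2.044  0.621  0.709  0.991]
knobhi -1 [-0.091  0.519 -0.094  2.056  0.086  0.57  -1.603]
tall 1 [ 1.252  1.047 -1.148  2.132  1.91   0.72   0.258]
tall -1 [ 0.956  0.787 -0.575  2.141  2.38   0.278  2.78 ]
tallhi 1 [ 1.341  0.777 -1.147  2.2    1.664  0.532  0.378]
tallhi -1 [ 1.341  0.777 -1.147  2.2    1.664  0.532 -2.764]
short 1 [ 1.001  1.059 -1.149  2.213  2.008  0.884 -0.077]
short -1 [ 0.702  0.795 -0.577  2.222  2.371  0.457  2.55 ]
shorthi 1 [ 1.06   0.771 -1.146  2.292  1.828  0.683 -0.056]
shorthi -1 [ 0.61   0.52  -0.388  2.304  2.489  0.222  2.358]
seat 1 [ 0.251  0.925 -0.748  1.687  0.797  0.862  0.938]
seat -1 [-0.183  0.802  0.022  1.702 -0.027  0.638 -1.504]
stack 1 [ 0.272  0.827 -0.788  1.643  0.686  0.969  1.024]
stack -1 [-0.139  0.701 -0.051  1.657  0.046  0.785 -1.569]
stackhi 1 [ 0.303  0.704 -0.853  1.524  0.558  1.17   1.131]
stackhi -1 [-0.056  0.58  -0.189  1.536  0.12   1.037 -1.634]
```

Run:
```python
from h import *
np.set_printoptions(precision=3,suppress=True)
q=quat(down,uy)
arm.movep(knob+[0,0,.2],q);print(arm.read_time(),arm.read_joint_positions())
arm.move_gripper(.6);print(arm.read_opening())
arm.line_to(knob+[0,0,.09],.15,q)
print(arm.read_time(),arm.read_tool_pos(),arm.read_ft_force())
for n in("side","top"):cv2.imwrite(f"pics/{n}1.png",snapshot(n))
a=cv2.imread("pics/side1.png")[190:260,270:370];b=cv2.imread("pics/top1.png")[160:240,250:350]
cv2.imwrite("pics/m1.png",np.hstack([cv2.resize(a,(400,280)),cv2.resize(b,(350,280))]))
```

```text
2.5833 [ 0.405  0.557 -0.829  1.99   0.554  0.835  1.045]
0.599367500309937
3.9 [0.47  0.052 0.127] [ 0.238 -0.457  0.344]
```

View pics/m1.png

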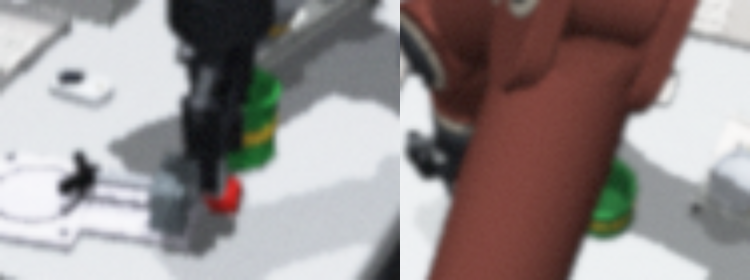

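Run:
```python
from h import *
np.set_printoptions(precision=2,suppress=True)
p=arm.read_tool_pos();print(p)
for o in(0,.026,.04):print(o,proj("side",p+[0,0,-.073]+uy*o)-[270,190], (proj("side",p+[0,0,-.073]+uy*o)-[270,190])*4)
print((proj("side",knob)-[270,190])*4,(proj("side",seat-ux*.149+[0,0,.024])-[270,190])*4)
print([(proj("side",seat+ux*a+uy*b+[0,0,.038])-[270,190])*4 for a in(-.097,-.123) for b in(.027,-.027)])
a=cv2.imread("pics/side1.png")[215:255,295:345]
cv2.imwrite("pics/m1b.png",cv2.resize(a,None,fx=14,fy=14,interpolation=cv2.INTER_CUBIC))
```

```text
[0.47 0.05 0.13]
0 [55.36 42.97] [221.45 171.88]
0.026 [53.28 48.07] [213.11 192.26]
0.04 [52.12 50.89] [208.49 203.55]
[222.21 191.68] [226.44 192.28]
[array([148.41, 188.11]), array([167.62, 147.14]), array([183.01, 193.07]), array([201.03, 151.73])]
```

View pics/m1b.png

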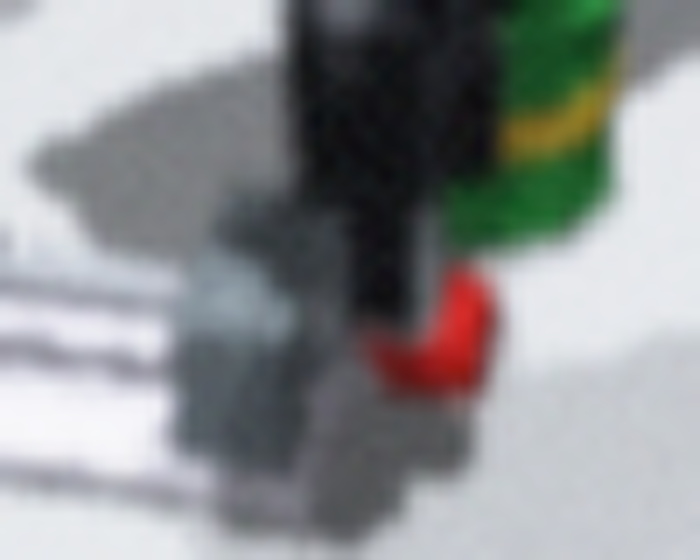

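Run:
```python
from h import *
np.set_printoptions(precision=3,suppress=True)
q=quat(down,uy)
k=knob-ux*.002
arm.line_to(k+[0,0,.058],.08,q)
print(arm.read_tool_pos(),arm.read_ft_force())
arm.move_gripper(0,30);print("grip",arm.read_opening(),arm.read_opening()*85,arm.read_ft_force())
arm.line_to(k-ux*.039+[0,0,.058],.06,q);print(arm.read_ft_force())
for d in(.041,.043):
    arm.line_to(k-ux*d+[0,0,.058],.03,q);f=arm.read_ft_force();print(d,f,arm.read_tool_pos())
    if np.linalg.norm(f[:2])>15:break
arm.pause(.2)
arm.move_gripper(.6);print(arm.read_time(),arm.read_ft_force())
arm.line_to(arm.read_tool_pos()+[0,0,.12],.2,q)
cv2.imwrite("pics/side2.png",snapshot("side"));cv2.imwrite("pics/top2.png",snapshot("top"))
a=cv2.imread("pics/side2.png")[215:265,260:350]
cv2.imwrite("pics/m2.png",cv2.resize(a,None,fx=8,fy=8,interpolation=cv2.INTER_CUBIC))
```

```text
[0.468 0.052 0.094] [ 0.136 -0.261 -0.188]
grip 0.317097416153124 26.953280373015538 [-0.65  -1.289  4.481]
[ 2.045 -2.718  8.541]
0.041 [ 3.08  -2.218  6.684] [0.429 0.043 0.095]
0.043 [ 8.049 -1.579  3.035] [0.428 0.043 0.095]
6.7333 [-0.36  -0.505  0.243]
```

View pics/m2.png

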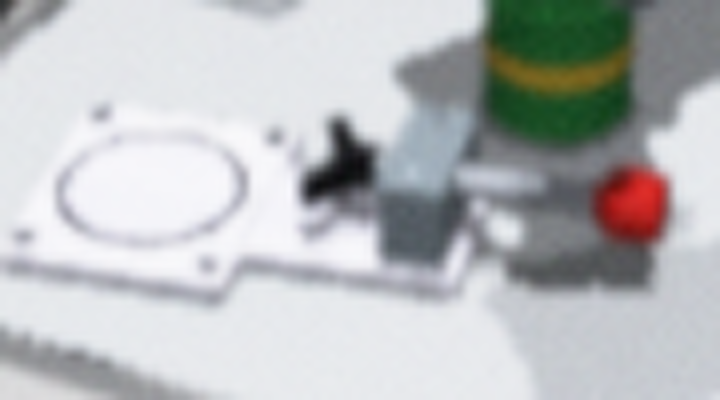

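Run:
```python
from h import *
from scipy.optimize import least_squares
np.set_printoptions(precision=4,suppress=True)
for n in("side","top"):
    im=cv2.imread(f"pics/{n}2.png");g=cv2.cvtColor(im,cv2.COLOR_BGR2GRAY)
    bh=cv2.morphologyEx(g,cv2.MORPH_BLACKHAT,np.ones((5,5)))
    c=proj(n,seat);P=[];W=[]
    for y in range(int(c[1])-18,int(c[1])+18):
        for x in range(int(c[0])-18,int(c[0])+18):
            p=plane(n,(x,y),.012)[:2];r=np.hypot(*(p-seat[:2]))
            if .030<r<.043 and bh[y,x]>12:P.append(p);W.append(bh[y,x])
    P=np.array(P);W=np.sqrt(np.minimum(W,60.))
    if len(P)<10:print(n,"few");continue
    r=least_squares(lambda v:W*(np.hypot(*(P-v[:2]).T)-v[2]),[.612,.083,.0365],loss="soft_l1",f_scale=.01);print(n,len(P),r.x,np.abs(r.fun/W).max())
    h=cv2.cvtColor(im,cv2.COLOR_BGR2HSV).astype(int);m=((h[...,0]<8)|(h[...,0]>172))&(h[...,1]>150)&(h[...,2]>110);
    kp=proj(n,seat-ux*.189+[0,0,.024]);ys,xs=np.nonzero(m);s=np.hypot(xs-kp[0],ys-kp[1])<9
    if s.sum():print("knob",xs[s].mean(),ys[s].mean(),s.sum(),plane(n,(xs[s].mean(),ys[s].mean()),.036))
print(arm.read_time())
```

```text
side 111 [0.6133 0.0848 0.0349] 0.005911189029446769
knob 338.7692307692308 240.19230769230768 52 [0.4297 0.0452 0.036 ]
top few
7.5833
```

```bash
sed -i 's/^seat=np.array(\[.*\]);knob/seat=np.array([.613,.084,.012]);knob/' h.py
python3 - <<'E'
from h import *
np.set_printoptions(precision=3,suppress=True)
q=quat(-ax,rj);g=tall+ax*.014
for dz in(0,.05,.09,.13):
    print(dz,arm.ik(g+[0,0,dz],q))
arm.movep(g+[0,0,.1],q);print(arm.read_time(),arm.read_joint_positions())
arm.move_gripper(.9)
arm.line_to(g+[0,0,.035],.15,q)
print(arm.read_time(),arm.read_ft_force())
for n in("side","top"):cv2.imwrite(f"pics/{n}3.png",snapshot(n))
a=cv2.imread("pics/side3.png")[120:220,300:400];b=cv2.imread("pics/top3.png")[170:270,320:420]
cv2.imwrite("pics/m3.png",np.hstack([cv2.resize(a,(400,400)),cv2.resize(b,(400,400))]))
E
```

```text
0 [ 1.252  1.047 -1.148  2.132  1.91   0.72   0.258]
0.05 [ 1.263  0.919 -1.148  2.109  1.735  0.637  0.363]
0.09 [ 0.866  0.568 -0.419  2.091  1.113  0.053  0.823]
0.13 [ 1.019  0.538 -0.642  2.049  0.863  0.203  1.079]
8.9167 [ 0.913  0.562 -0.494  2.082  1.026  0.098  0.914]Traceback (most recent call last):
  File "<stdin>", line 8, in <module>
station.MotionError: the arm cannot follow that straight line within its joint ranges
```

Run:
```python
from h import *
np.set_printoptions(precision=3,suppress=True)
q=quat(-ax,rj);g=tall+ax*.014
arm.line_to(g+[0,0,.15],.2,q)
arm.move_j([1.285,.663,-1.148,2.063,1.385,.471,.573]);print(arm.read_time(),arm.read_tool_pos()-g,arm.read_eef_rot(),q)
print(arm.ik(g,q),arm.ik(g+[0,0,.1],q))
try:
    arm.line_to(g+[0,0,.1],.15,q);print(arm.read_joint_positions())
    arm.line_to(g+[0,0,.035],.15,q)
except arm.MotionError as e:print(e)
print(arm.read_time(),arm.read_ft_force(),arm.read_opening())
for n in("side","top"):cv2.imwrite(f"pics/{n}3.png",snapshot(n))
a=cv2.imread("pics/side3.png")[120:220,300:400];b=cv2.imread("pics/top3.png")[170:270,320:420]
cv2.imwrite("pics/m3.png",np.hstack([cv2.resize(a,(400,400)),cv2.resize(b,(400,400))]))
```

```text
10.2833 [0.007 0.02  0.157] [ 0.057  0.467 -0.09   0.878] [ 0.052  0.497 -0.091  0.861]
[ 1.099  0.87  -0.819  2.137  2.071  0.432  0.002] [ 1.239  0.747 -1.052  2.072  1.485  0.482  0.538]
[ 1.241  0.749 -1.058  2.072  1.487  0.487  0.538]
11.4333 [ 0.916 -0.285  0.317] 0.8997755037633465
```

View pics/m3.png

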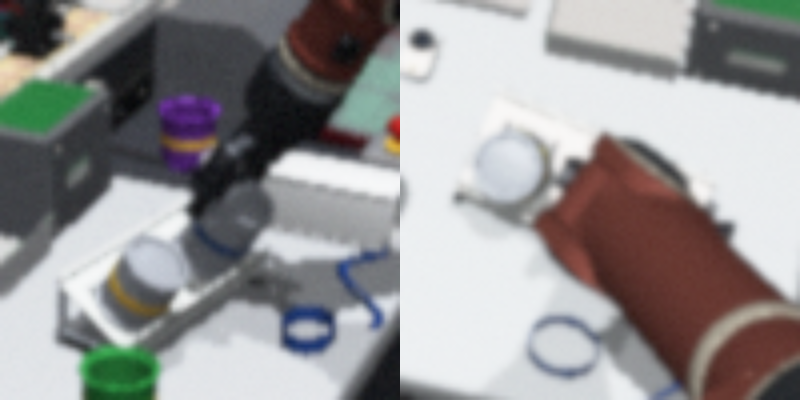

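Run:
```python
from h import *
np.set_printoptions(precision=3,suppress=True)
q=quat(-ax,rj);g=tall+ax*.014
arm.line_to(g,.08,q)
print(arm.read_time(),arm.read_ft_force(),arm.read_tool_pos()-g)
for n in("side","top"):cv2.imwrite(f"pics/{n}4.png",snapshot(n))
a=cv2.imread("pics/side4.png")[140:220,310:390];b=cv2.imread("pics/top4.png")[180:260,330:410]
cv2.imwrite("pics/m4.png",np.hstack([cv2.resize(a,(400,400),interpolation=cv2.INTER_CUBIC),cv2.resize(b,(400,400),interpolation=cv2.INTER_CUBIC)]))
for n in("side","top"):
  print(n,[(proj(n,x)-([310,140] if n=="side" else [330,180]))*5+[0 if n=="side" else 400,0] for x in(tall,tall-ax*.08,g-ax*.073+rj*.045,g-ax*.073-rj*.045)])
```

```text
12.125 [-7.417  1.782 13.543] [0.001 0.002 0.003]
side [array([254.574, 149.21 ]), array([204.892, 218.503]), array([182.298, 224.108]), array([251.417, 178.483])]
top [array([650.06 , 230.404]), array([659.952, 225.96 ]), array([595.28 , 200.461]), array([720.375, 254.027])]
```

View pics/m4.png

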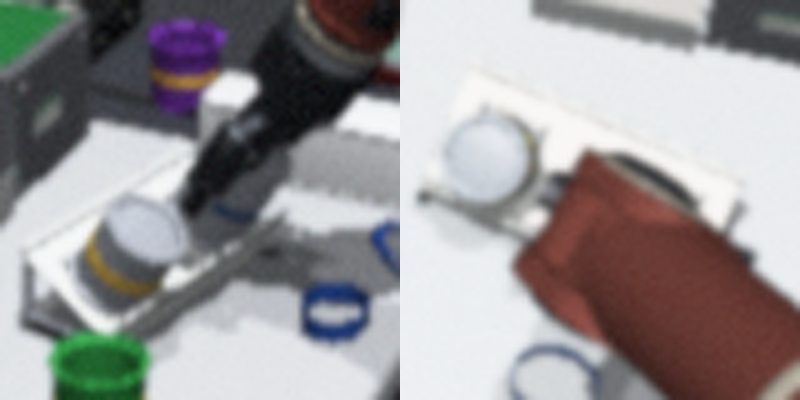

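Run:
```python
from h import *
np.set_printoptions(precision=3,suppress=True)
R=Ro.from_quat(arm.read_eef_rot()).as_matrix()
f=arm.read_ft_force();m=arm.read_wrist_torque();print("F tool",R.T@f,"M tool",R.T@m,m)
print("axes",R.T, "err deg",np.degrees(Ro.from_matrix(R.T@Ro.from_quat(quat(-ax,rj)).as_matrix()).as_rotvec()))
print(arm.read_opening(),arm.read_time())
a=cv2.imread("pics/side4.png")[155:200,330:380]
cv2.imwrite("pics/m4b.png",cv2.resize(a,None,fx=14,fy=12,interpolation=cv2.INTER_CUBIC))
```

```text
F tool [-14.865   0.208   0.062] M tool [0.007 0.603 0.431] [0.491 0.514 0.211]
axes [[ 0.493 -0.102 -0.864]
 [ 0.204  0.979  0.001]
 [ 0.846 -0.177  0.504]] err deg [ 0.154  0.238 -0.152]
0.9022291811392417 12.225
```

View pics/m4b.png

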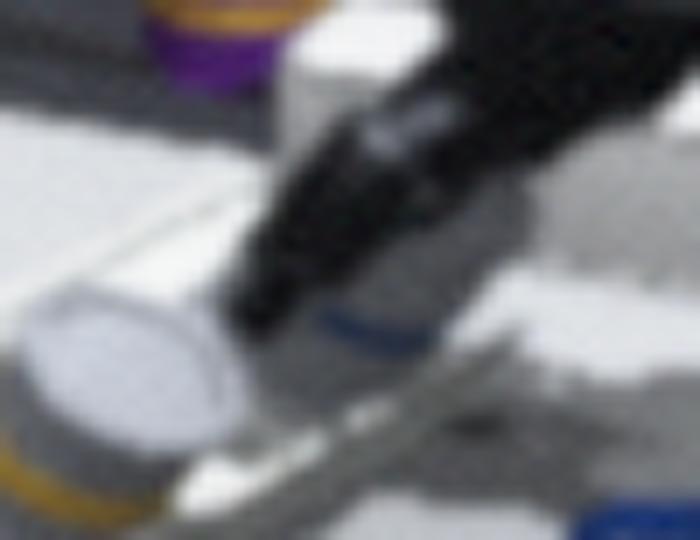

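Run:
```python
from h import *
np.set_printoptions(precision=3,suppress=True)
q=quat(-ax,rj)
def rd(s):
    R=Ro.from_quat(arm.read_eef_rot()).as_matrix();print(s,"F",R.T@arm.read_ft_force(),"M",R.T@arm.read_wrist_torque(),arm.read_opening(),arm.read_time())
for c in(.02,.03):
    arm.line_to(tall+ax*c,.08,q);rd(c)
arm.move_gripper(.76,60);rd(".76")
cv2.imwrite("pics/side5.png",snapshot("side"))
a=cv2.imread("pics/side5.png")[150:210,325:385]
cv2.imwrite("pics/m5.png",cv2.resize(a,None,fx=10,fy=10,interpolation=cv2.INTER_CUBIC))
```

```text
0.02 F [-1.145  0.676  0.656] M [0.023 0.5   0.208] 0.9009846234637232 12.475
0.03 F [0.658 0.287 0.334] M [-0.023  0.532 -0.006] 0.904482919602031 12.75
.76 F [-0.717  0.732 -0.244] M [-0.014  0.513  0.095] 0.7634653318488526 13.025
```

View pics/m5.png

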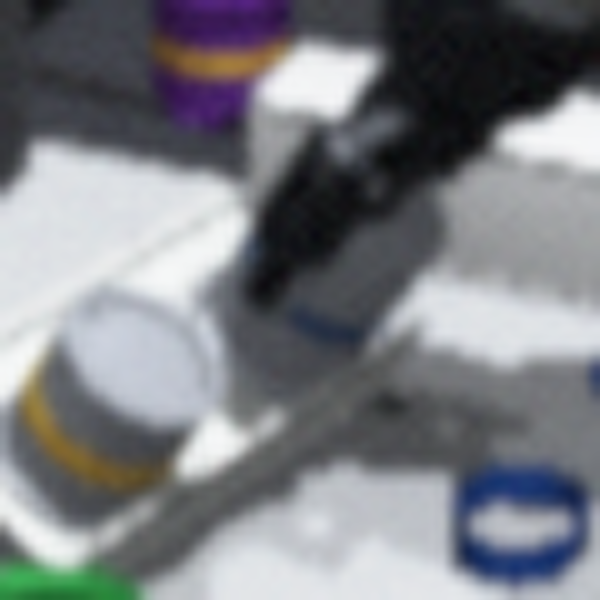

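Run:
```python
from h import *
np.set_printoptions(precision=1,suppress=True)
def s(x):return (proj("side",x)-[325,150])*10
zr=np.cross(ax,rj)
for d in(0,.04,.06,.08):
  c=tall-ax*d
  print(d,"axis",s(c),"+y",s(c+rj*.03),"front",s(c-zr*.03),"rear",s(c+zr*.03),"-y",s(c-rj*.03), zr)
R=Ro.from_quat(arm.read_eef_rot()).as_matrix();p=arm.read_tool_pos()
for y in(.033,.04):
  for z in(-.011,.011):print("tip",y,z,s(p+R@[.07,y,z]))
```

```text
0 axis [359.1 198.4] +y [312.1 228.7] front [300.1 141. ] rear [418.7 256.4] -y [404.9 169. ] [-0.8  0.2 -0.5]
0.04 axis [308.5 269.1] +y [261.7 299.7] front [250.8 212.4] rear [366.6 326.2] -y [354.  239.2] [-0.8  0.2 -0.5]
0.06 axis [283.9 303.4] +y [237.2 334.2] front [226.9 247.1] rear [341.4 360.1] -y [329.3 273.4] [-0.8  0.2 -0.5]
0.08 axis [259.8 337. ] +y [213.2 368. ] front [203.4 281.2] rear [316.6 393.3] -y [305.1 306.8] [-0.8  0.2 -0.5]
tip 0.033 -0.011 [277.9 324.6]
tip 0.033 0.011 [234.9 282.2]
tip 0.04 -0.011 [266.8 332. ]
tip 0.04 0.011 [223.8 289.4]
```

Run:
```python
from h import *
np.set_printoptions(precision=3,suppress=True)
q=quat(-ax,rj);c=.03
def rd(s):
    R=Ro.from_quat(arm.read_eef_rot()).as_matrix();print(s,"F",R.T@arm.read_ft_force(),"M",R.T@arm.read_wrist_torque(),arm.read_opening(),arm.read_opening()*85,arm.read_time())
arm.move_gripper(0.3,70);rd("closed")
p=arm.read_tool_pos()
arm.line_to(p+[0,0,.02],.05);rd("up20")
try:
    arm.line_to(p+[0,0,.13],.15)
except arm.MotionError as e: print(e)
rd("up");print(arm.read_joint_positions(),arm.read_tool_pos()-p)
cv2.imwrite("pics/side6.png",snapshot("side"));cv2.imwrite("pics/top6.png",snapshot("top"))
a=cv2.imread("pics/side6.png")[110:210,310:410]
b=cv2.imread("pics/top6.png")[150:250,320:420]
cv2.imwrite("pics/m6.png",np.hstack([cv2.resize(a,(400,400)),cv2.resize(b,(400,400))]))
print(arm.ik(seat+[0,0,.25],quat(down,uy)),arm.ik(seat+[0,0,.11],quat(down,uy)))
```

```text
closed F [-5.237  0.714  0.568] M [0.06  0.593 0.183] 0.6974119068350012 59.280012080975105 13.2917
up20 F [ 3.179  0.042 -0.067] M [-0.033  0.752  0.03 ] 0.6948959639710406 59.06615693753845 13.85
up F [ 2.77   1.007 -1.175] M [-0.053  0.82   0.012] 0.6974309838675874 59.28163362874493 14.7333
[ 1.296  0.673 -1.114  2.048  1.26   0.497  0.734] [-0.001 -0.     0.129]
[ 0.408  0.853 -1.128  1.555  0.798  1.254  0.935] [ 0.361  1.005 -1.003  1.672  0.971  1.04   0.809]
```

View pics/m6.png

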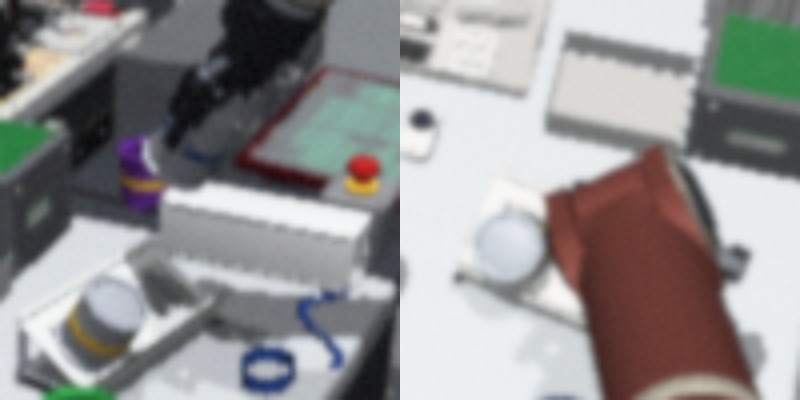

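Run:
```python
from h import *
np.set_printoptions(precision=3,suppress=True)
q=quat(down,uy)
arm.movep(seat+[0,0,.24],q);print(arm.read_time(),arm.read_joint_positions())
arm.line_to(seat+[0,0,.14],.15,q)
print(arm.read_time(),arm.read_ft_force(),arm.read_tool_pos()-seat,arm.read_opening())
for n in("side","top"):cv2.imwrite(f"pics/{n}7.png",snapshot(n))
a=cv2.imread("pics/side7.png")[180:260,240:340]
b=cv2.imread("pics/top7.png")[130:230,230:330]
cv2.imwrite("pics/m7.png",np.hstack([cv2.resize(a,(500,400)),cv2.resize(b,(300,400))]))
def s(x):return (proj("side",x)-[240,180])*5
for d in(0,.04,.076,.08):
    c=seat+[0,0,.11-d]+np.array([0,0,0.0])
    print(d,s(c),s(c+[0,0,0]-ux*.03),s(c+ux*.03),s(c+uy*.03))
```

```text
16.3 [ 0.41   0.867 -1.129  1.566  0.817  1.243  0.92 ]
17.1167 [-0.989 -0.042 -1.495] [0.001 0.    0.141] 0.6945305343540649
0 [182.676 136.42 ] [231.592 142.752] [134.276 130.155] [165.291 163.269]
0.04 [186.812 193.622] [234.903 200.143] [139.219 187.167] [169.82  221.208]
0.076 [190.414 243.443] [237.785 250.122] [143.526 236.833] [173.762 271.638]
0.08 [190.807 248.886] [238.1   255.581] [143.997 242.258] [174.193 277.145]
```

View pics/m7.png

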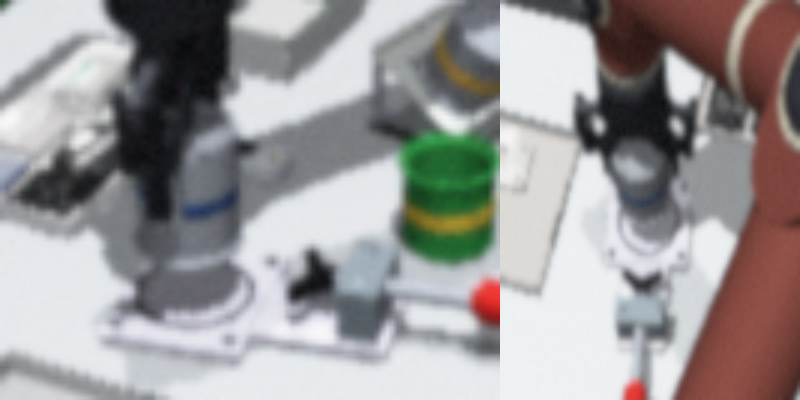

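```bash
cat >> h.py <<'E'
def touch(base,z0,zmin,q,step=.0015,th=4):
    arm.line_to(base+[0,0,z0],.08,q);arm.pause(.1);f0=arm.read_ft_force()[2];z=z0
    while z>zmin:
        z-=step;arm.line_to(base+[0,0,z],.03,q);f=arm.read_ft_force()[2]
        if f-f0>th:print("touch",z,f-f0,arm.read_tool_pos()-base);return z
    print("no touch",z,f-f0);return None
E
python3 - <<'E'
from h import *
np.set_printoptions(precision=3,suppress=True)
q=quat(down,uy)
z=touch(seat,.118,.104,q);print(arm.read_time(),arm.read_ft_force())
if z:
    arm.move_gripper(.80);arm.pause(.1);print(arm.read_time(),arm.read_ft_force(),arm.read_opening())
    for n in("side","top"):cv2.imwrite(f"pics/{n}8.png",snapshot(n))
    a=cv2.imread("pics/side8.png")[180:260,240:340]
    b=cv2.imread("pics/top8.png")[130:230,230:330]
    cv2.imwrite("pics/m8.png",np.hstack([cv2.resize(a,(500,400)),cv2.resize(b,(300,400))]))
E
```

```text
no touch 0.10299999999999998 -0.1853680373976827
20.2417 [ 0.095 -0.27  -2.031]
```

Run:
```python
from h import *
np.set_printoptions(precision=3,suppress=True)
q=quat(down,uy)
z=touch(seat,.103,.082,q);print(arm.read_time(),arm.read_ft_force())
for n in("side","top"):cv2.imwrite(f"pics/{n}8.png",snapshot(n))
a=cv2.imread("pics/side8.png")[180:260,240:340]
b=cv2.imread("pics/top8.png")[130:230,230:330]
cv2.imwrite("pics/m8.png",np.hstack([cv2.resize(a,(500,400)),cv2.resize(b,(300,400))]))
```

```text
touch 0.09999999999999999 5.896488152055648 [0.    0.    0.101]
21.0917 [ 0.04  -1.048  4.339]
```

View pics/m8.png

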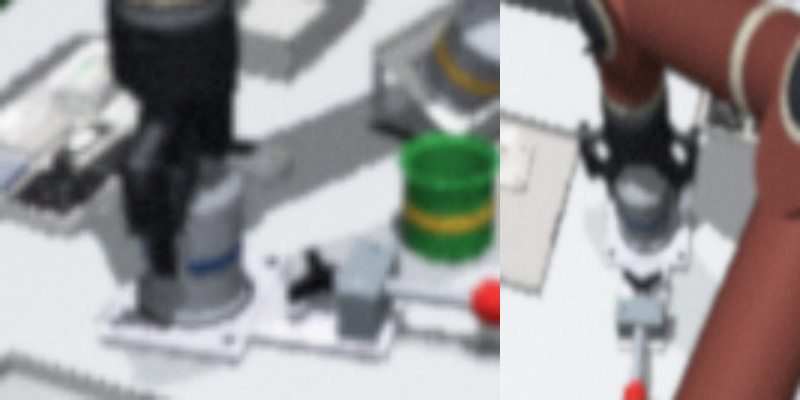

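Run:
```python
from h import *
np.set_printoptions(precision=3,suppress=True)
q=quat(down,uy)
arm.move_gripper(.85);arm.pause(.25);print(arm.read_time(),arm.read_ft_force(),arm.read_opening())
arm.line_to(seat+[0,0,.2],.2,q);print(arm.read_ft_force(),arm.read_joint_positions())
# to short cup hover
q=quat(-ax,rj);g=short+ax*.03
print("ik",arm.ik(g,q),arm.ik(g+[0,0,.1],q))
arm.movep(g+[0,0,.13],q);print(arm.read_time(),arm.read_joint_positions(),arm.ik(g,q))
for n in("side","top"):cv2.imwrite(f"pics/{n}9.png",snapshot(n))
a=cv2.imread("pics/side9.png")[150:260,250:360]
b=cv2.imread("pics/top9.png")[130:230,250:390]
cv2.imwrite("pics/m9.png",np.hstack([cv2.resize(a,(400,400)),cv2.resize(b,(400,286)).repeat(1,0) if 0 else cv2.copyMakeBorder(cv2.resize(b,(400,286)),0,114,0,0,cv2.BORDER_CONSTANT)]))
```

```text
21.725 [0.598 0.606 0.759] 0.8455555682280481
[-0.561  0.655 -0.654] [ 0.397  0.909 -1.096  1.609  0.863  1.179  0.885]
ik [ 0.848  0.857 -0.82   2.227  2.151  0.592 -0.327] [ 0.867  0.61  -0.806  2.164  1.675  0.393  0.069]
23.4583 [ 0.934  0.579 -0.905  2.131  1.466  0.427  0.274] [ 0.753  0.797 -0.655  2.23   2.282  0.487 -0.494]
```

View pics/m9.png

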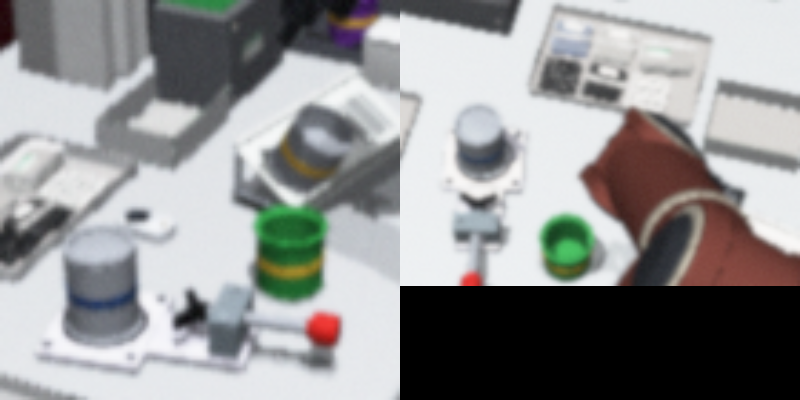

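Run:
```python
from h import *
np.set_printoptions(precision=4,suppress=True)
print(tri((277.8,217.65),(279,173.75)),arm.read_time())
S=cv2.imread("pics/side9.png");T=cv2.imread("pics/top9.png")
a=S[205:250,260:305];b=T[160:205,260:305]
cv2.imwrite("pics/m9b.png",np.hstack([cv2.resize(x,(400,400),interpolation=cv2.INTER_CUBIC) for x in(a,b)]))
for n,o in(("side",[260,205]),("top",[260,160])):
    print(n,[(proj(n,seat+[0,0,h])-o)*400/45 for h in(0,.08)])
```

```text
(array([0.6156, 0.0781, 0.082 ]), np.float64(0.0011916447264117354)) 23.5583
side [array([166.6068, 291.7697]), array([152.5174,  96.901 ])]
top [array([165.1949, 217.4501]), array([150.4192, 112.6169])]
```

View pics/m9b.png

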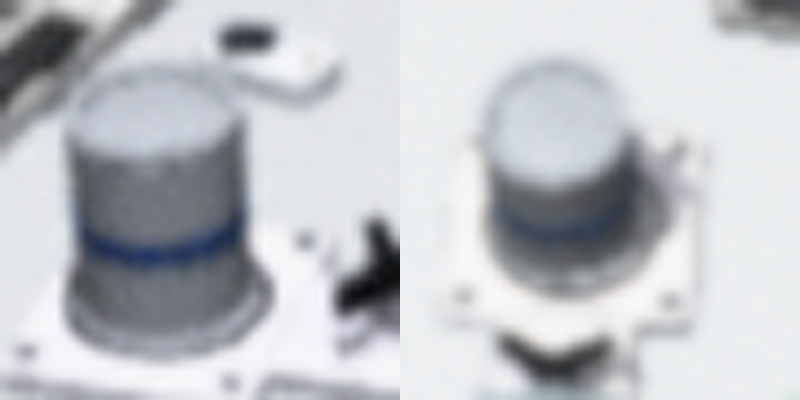

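Run:
```python
from h import *
np.set_printoptions(precision=3,suppress=True)
q=quat(-ax,rj);g=short+ax*.03
def rd(s):
    R=Ro.from_quat(arm.read_eef_rot()).as_matrix();print(s,"F",R.T@arm.read_ft_force(),"M",R.T@arm.read_wrist_torque(),arm.read_opening(),arm.read_time())
arm.move_gripper(.9)
arm.line_to(g+[0,0,.04],.15,q);rd("40")
arm.line_to(g+[0,0,.015],.1,q);rd("15")
arm.line_to(g,.06,q);rd("0")
for n in("side","top"):cv2.imwrite(f"pics/{n}10.png",snapshot(n))
a=cv2.imread("pics/side10.png")[150:210,310:370];b=cv2.imread("pics/top10.png")[180:240,320:380]
cv2.imwrite("pics/m10.png",np.hstack([cv2.resize(x,(400,400),interpolation=cv2.INTER_CUBIC) for x in(a,b)]))
print([(proj("side",short+ax*(.009-d)+rj*.03)-[310,150])*400/60 for d in(.02,.045)])
```

```text
40 F [-0.325 -0.029 -0.328] M [-0.04   0.523 -0.007] 0.9030122024479459 24.5333
15 F [-0.188 -0.253  0.698] M [-0.039  0.5    0.014] 0.8953394487766817 24.9333
0 F [-0.744  0.575 -0.075] M [0.008 0.51  0.018] 0.8985888920462387 25.3333
[array([153.817, 274.44 ]), array([133.754, 303.931])]
```

View pics/m10.png

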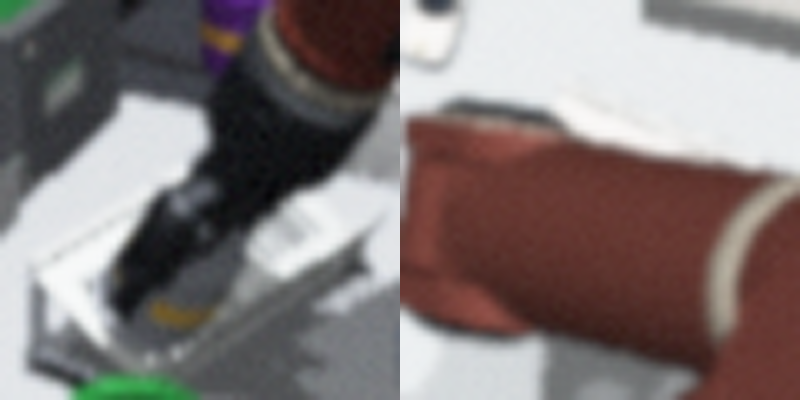

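Run:
```python
from h import *
np.set_printoptions(precision=3,suppress=True)
def rd(s):
    R=Ro.from_quat(arm.read_eef_rot()).as_matrix();print(s,"F",R.T@arm.read_ft_force(),"M",R.T@arm.read_wrist_torque(),arm.read_opening(),arm.read_time())
arm.move_gripper(.3,70);rd("closed")
p=arm.read_tool_pos()
arm.line_to(p+[0,0,.02],.05);rd("up20")
arm.line_to(p+[0,0,.14],.15);rd("up")
q=quat(down,uy)
arm.movep(seat+[0,0,.28],q);print(arm.read_time(),arm.read_joint_positions())
arm.line_to(seat+[0,0,.185],.12,q)
print(arm.read_time(),arm.read_ft_force(),arm.read_tool_pos()-seat,arm.read_opening())
for n in("side","top"):cv2.imwrite(f"pics/{n}11.png",snapshot(n))
a=cv2.imread("pics/side11.png")[175:255,240:320];b=cv2.imread("pics/top11.png")[125:205,240:320]
cv2.imwrite("pics/m11.png",np.hstack([cv2.resize(x,(400,400),interpolation=cv2.INTER_CUBIC) for x in(a,b)]))
```

```text
closed F [-6.972  1.451  0.157] M [0.048 0.59  0.007] 0.6984048505409419 25.7333
up20 F [ 2.193  0.104 -1.404] M [ 0.007  0.706 -0.027] 0.6964056033701618 26.3
up F [ 2.005 -0.376 -0.309] M [0.034 0.691 0.018] 0.7016225226081042 27.25
28.3333 [ 0.342  0.74  -0.945  1.521  0.627  1.209  1.074]
29.275 [ 0.159  0.341 -1.063] [0.    0.    0.186] 0.7017690003580928
```

View pics/m11.png

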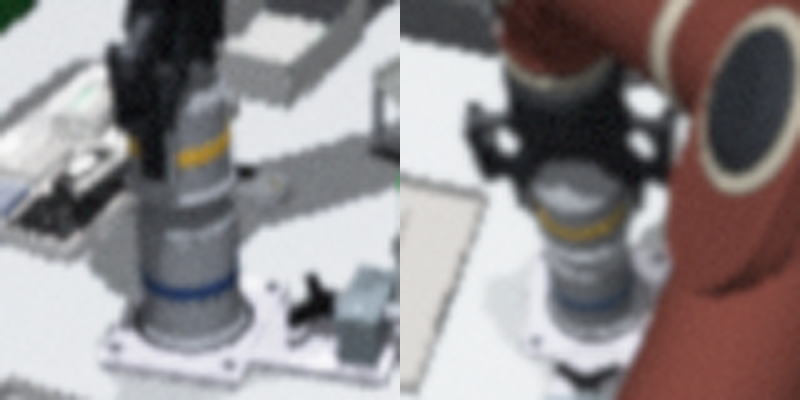

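Run:
```python
from h import *
np.set_printoptions(precision=3,suppress=True)
q=quat(down,uy)
z=touch(seat,.170,.150,q,th=3);print(arm.read_time(),arm.read_ft_force())
for n in("side","top"):cv2.imwrite(f"pics/{n}12.png",snapshot(n))
a=cv2.imread("pics/side12.png")[175:255,240:320];b=cv2.imread("pics/top12.png")[125:205,240:320]
cv2.imwrite("pics/m12.png",np.hstack([cv2.resize(x,(400,400),interpolation=cv2.INTER_CUBIC) for x in(a,b)]))
```

```text
touch 0.1625 7.438148377017958 [0.    0.    0.164]
31.0667 [-1.244 -0.786  5.269]
```

View pics/m12.png

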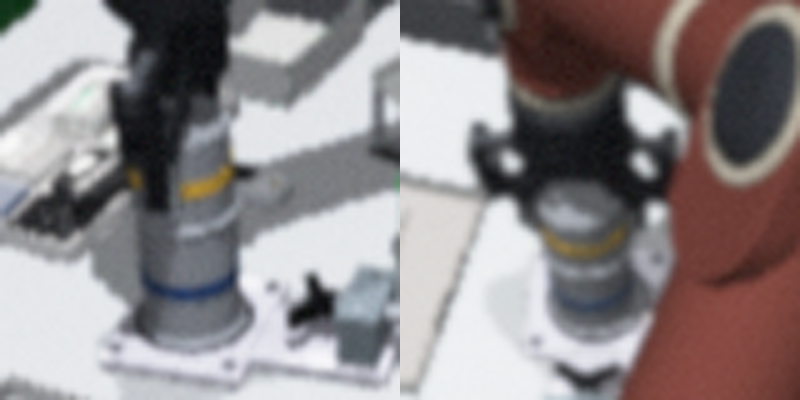

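Run:
```python
from h import *
np.set_printoptions(precision=3,suppress=True)
q=quat(down,uy)
arm.move_gripper(.85);arm.pause(.3);print(arm.read_time(),arm.read_ft_force(),arm.read_opening())
arm.line_to(seat+[0,0,.26],.15,q)
kn=knob-ux*.041
arm.movep(kn+[0,0,.24],q);arm.move_gripper(.6);print(arm.read_time())
for n in("side","top"):cv2.imwrite(f"pics/{n}13.png",snapshot(n))
a=cv2.imread("pics/side13.png")[175:255,260:340];b=cv2.imread("pics/top13.png")[135:215,240:320]
cv2.imwrite("pics/m13.png",np.hstack([cv2.resize(x,(400,400),interpolation=cv2.INTER_CUBIC) for x in(a,b)]))
```

```text
31.75 [-0.12   0.33   0.371] 0.8489879554281083
33.6667
```

View pics/m13.png

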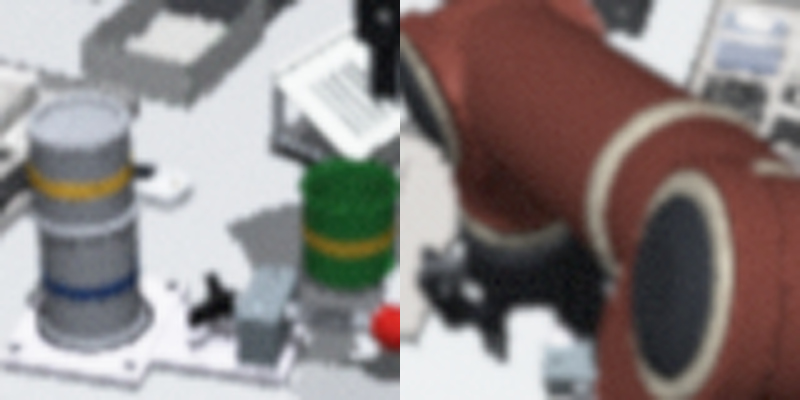

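Run:
```python
from h import *
np.set_printoptions(precision=3,suppress=True)
q=quat(down,uy)
k=knob-ux*.002
arm.line_to(k-ux*.041+[0,0,.1],.15,q)
arm.line_to(k-ux*.041+[0,0,.058],.1,q);print(arm.read_ft_force())
arm.move_gripper(0,30);print("grip",arm.read_opening(),arm.read_tool_pos(),arm.read_ft_force())
for d in(.02,.006,.002):
    arm.line_to(k-ux*d+[0,0,.058],.04,q);print(d,arm.read_ft_force(),arm.read_tool_pos())
for d in(0,-.0015,-.003):
    arm.line_to(k-ux*d+[0,0,.058],.02,q);f=arm.read_ft_force();print(d,f,arm.read_tool_pos())
    if f@ux<-14:break
print(arm.read_time())
cv2.imwrite("pics/side14.png",snapshot("side"))
cv2.imwrite("pics/m14.png",cv2.resize(cv2.imread("pics/side14.png")[175:255,260:340],(600,600),interpolation=cv2.INTER_CUBIC))
```

```text
[-0.529  0.62  -0.464]
grip 0.3180606369040935 [0.428 0.043 0.095] [-1.426 -1.559  5.731]
0.02 [-2.396 -0.989  7.196] [0.448 0.047 0.095]
0.006 [-1.192 -1.145  6.581] [0.462 0.05  0.095]
0.002 [-1.948 -1.799  7.457] [0.465 0.051 0.095]
0 [-2.251 -2.313  8.482] [0.467 0.051 0.095]
-0.0015 [-3.887 -1.658 10.364] [0.467 0.051 0.095]
-0.003 [-6.632 -1.674 11.641] [0.467 0.051 0.095]
37.9167
```

View pics/m14.png

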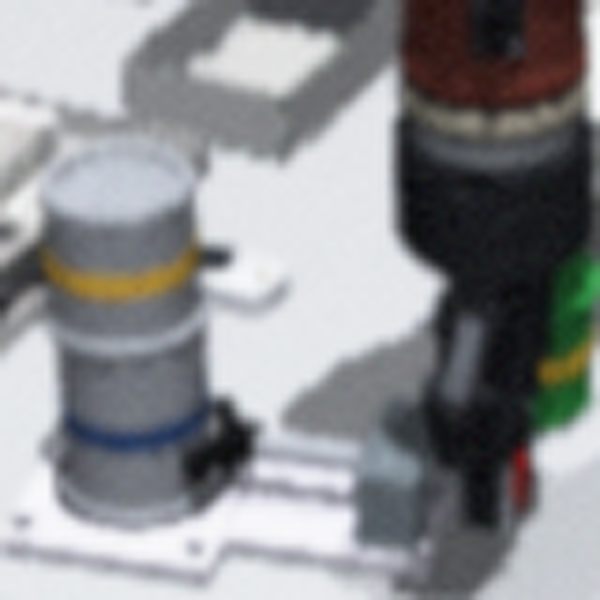

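Run:
```python
from h import *
np.set_printoptions(precision=4,suppress=True)
q=quat(down,uy)
arm.move_gripper(.6);p=arm.read_tool_pos();print(p,arm.read_ft_force())
arm.line_to(p+[0,0,.15],.15,q)
j=np.array(arm.read_joint_positions());arm.movep(np.array([.40,-.25,.28]),q);arm.pause(.3)
print(arm.read_time(),arm.read_ft_force())
for n in("side","top"):cv2.imwrite(f"pics/{n}15.png",snapshot(n))
S=cv2.imread("pics/side15.png");T=cv2.imread("pics/top15.png")
h=cv2.cvtColor(S,cv2.COLOR_BGR2HSV).astype(int);m=((h[...,0]<8)|(h[...,0]>172))&(h[...,1]>150);ys,xs=np.nonzero(m);s=np.hypot(xs-325.4,ys-238.2)<14
print("knob",xs[s].mean(),ys[s].mean(),plane("side",(xs[s].mean(),ys[s].mean()),.036))
cv2.imwrite("pics/m15.png",np.hstack([cv2.resize(x,(400,400),interpolation=cv2.INTER_CUBIC) for x in(S[175:255,260:340],T[135:235,230:330])]))
```

```text
[0.4708 0.0522 0.0939] [-0.0709 -0.1872 -0.0445]
40.9667 [ 0.3129  0.7094 -0.3166]
knob 325.39622641509436 238.16981132075472 [0.4694 0.0532 0.036 ]
```

View pics/m15.png

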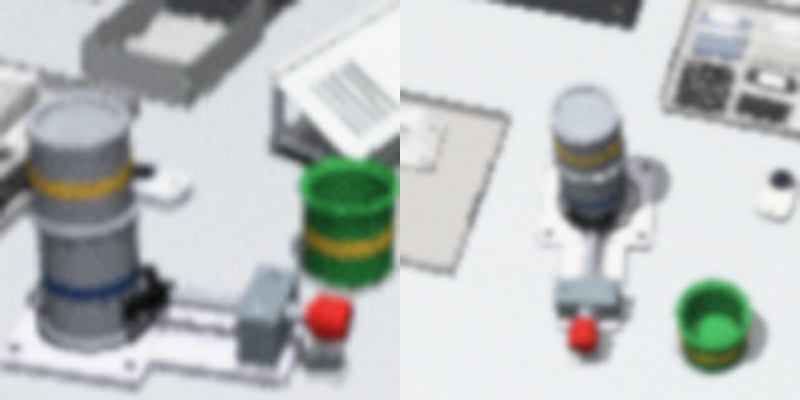

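View pics/side15.png

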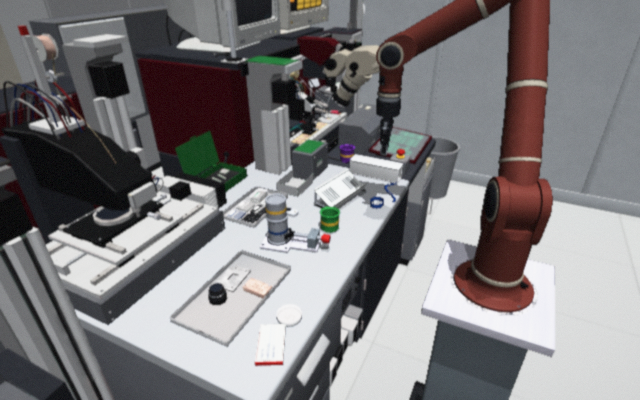

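The knob is back at exactly its starting pixel (325.4, 238.2), so the latch is home. The stack is upright at (277, 220), the bystanders haven't moved and the arm is clear of everything. Handing in.

```bash
python3 -c "
from h import *
print(arm.read_time(), ticket.finish_job())"
```

```text
the job is handed in; nothing more can be done
41.0667 None
```

I finished the job and handed it in at 41.1 s of the 64 s; no verdict was reported. I pulled the latch fully out, set the tall cup mouth-down on the seat and the short cup on top of it, and pushed the latch home.

**What the last checks showed**
- **Latch:** the knob came back to exactly its starting pixel (325.4, 238.2), so the latch is home. The force rose at both ends of its travel, as it would against a stop.
- **Stack:** both cups stand upright. By eye in the pictures, the two axes line up to about 2 mm. I did not measure this again after closing the latch, only looked at it.
- **Touchdown:** both cups were lowered slowly until they touched, at a force of 6–7 N. The short cup touched within 1 mm of the predicted height.
- **Bystanders:** the petri dish, note pad, magazine and loupe look unmoved in the last side view. The green and purple cups also look unmoved. The arm is clear of everything, with no contact force read.

**What disagreed**
- **Cup height:** my first camera estimate of the cups' closed ends was about 9 mm too low along the axis. On the first descent the gripper therefore pressed the tall cup with about 15 N, below the 40 N limit. I backed off and gripped higher.
- **Seat position:** my first knob-to-seat distance was 145 mm against the stated 149 mm. With the latch out I measured the seat again and got 188 mm against 189 mm.
- **Straight-line moves:** one move was refused because of joint ranges. I got round it with a different arm posture.

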